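# Clamp the shrimp feeder over the hatch and give a dose

## Task

Slide the food canister's carriage along the rail until its spout is centred over the square feeding hatch in the tank lid (not the round vent), then turn the black clamp knob clockwise as far as it goes to lock the carriage there. After that, press the canister's cap all the way down to give a dose and let it spring back up. Never press the cap away from the hatch, and leave the cup, the tube and the scoop alone.

Things in the scene. Friction and masses are not known exactly. Their poses are not given: they have to be found in the camera images.
- tank: Clear acrylic tank, 200 (x) x 400 (y) x 145 mm with a lid, lid top 150 mm above the shelf; fixed. Origin: centre of its underside; y: along the rail. The rail, a 16 mm steel bar, runs along y, 70 mm to the tank's -x (robot) side of its centre, axis 190 mm up, between end brackets at y = +-190 mm.
- carriage (a joint): Position (m) of the aluminium feeder carriage (block 50 x 70 x 40 mm) on the rail: 0 mid-tank, grows to the tank's +y, range -0.14 to 0.14. Slides with a few newtons while the clamp is loose. It carries the clamp knob on the robot's side and the white food canister (50 mm diameter, foot 56 mm, axis 75 mm beyond the rail) on the far side.
- spout (a point): Mouth of the spout under the canister, on the canister's axis, 170 mm above the shelf, 20 mm above the lid. Axes as the tank's.
- knob_grip (a point): Grip point of the black clamp knob, a bar 62 long x 14 thick x 26 mm high on a thin stem. On the knob's axis, 11 mm below the bar's top, 28 mm above the carriage's boss; about 250 mm above the shelf, 117 mm nearer the robot than the canister's axis. z: the axis, outward, leaning 35 degrees from vertical to the tank's -x; x: along the bar; y: across it.
- clamp (a joint): Turn of the clamp knob in rad, 0 (loose, bar pointing fore and aft, across the rail) to 1.5 (stop, fully clamped, bar lying along the rail); grows clockwise as seen looking at the knob from outside. It begins to bite at about 1.0, locks the carriage above 1.2, and stays where it is left.
- cap_top (a point): Centre of the top of the canister's round white cap, 34 mm diameter, 20 mm high, about 309 mm above the shelf when up.
- cap (a joint): How far the sprung cap is pressed down, in m: 0 up, 0.008 fully down; about 3 N to start, 8.5 N when fully down.
- hatch: Square white feeding hatch frame on the lid, 64 x 64 mm outside, 52 mm opening, 10 mm high, its clear flap hinged open to the side away from the robot; fixed. Origin at the centre of the opening at lid level. Its y axis is along the rail. It may be on either half of the lid.
- vent: Round white vent with three slots, 60 mm diameter, 8 mm high, on the other half of the lid; fixed. Origin at its centre at lid level.
- cup: Clear glass cup, 72 mm diameter, 85 mm high, standing loose on the shelf. Origin at the centre of its base.
- tube: Terracotta shrimp tube, 48 mm diameter, 110 mm long on a flat foot, lying loose on the shelf along its x. Origin under its centre.
- scoop: White plastic scoop, 170 mm long, 50 mm wide, 31 mm high, loose on the shelf, handle to its -x. Origin at the underside, about mid length.

How it is judged:
By the outcome, as a careful person would: the job done as asked, in the order asked, and still so for the second after the job is handed in, with the robot touching nothing.
It also fails if it takes over 51 s, if anything falls off the work surface, if the arm or the gripper's body presses on something with over 40 N, if the wrist force passes 120 N, or if a joint passes its speed limit or range.

## Robot

A 6-joint arm with a two-finger parallel gripper is mounted at the origin on the work surface. World frame = base frame: x ahead of the robot, y to its left, z up, the work surface at z = 0. Lengths are in mm, angles in rad, forces in N, time in s.
With the tool pointing down it reaches from about 300 to 750 mm from the base axis. Payload 8.5 kg.
Tool frame: the origin (TCP) lies at the very end of the fingers, on their centre line; the grasp point (between the pads) lies grasp_offset behind it (grasp_offset is the distance from the TCP to the grasp point, in mm); z points along the fingers, y is the line along which they close (so a half turn about z gives the same grasp; the last joint's range is limited). The gripper opens to 88 mm and grips with 3 to 60 N. Pads are 18 mm wide; open, the fingers measure 123 mm over their backs; the gripper's body (75 mm by 187 mm) begins 45 mm behind the grasp point.
Start: joints at [1.109, 0.381, 1.297, -0, 1.464, -0.215], TCP at [134.358, 533.318, 238.748] pointing down, gripper open.
Joint ranges: [-3.11, 3.11], [-0.89, 2.33], [0.22, 2.48], [-1.42, 4.56], [0.17, 2.85], [-2.88, 2.88]. Speed limits (rad/s): [2.39, 2.39, 3.14, 3.14, 3.14, 3.14].

## Interface

Orientations are given as a unit quaternion [x, y, z, w].
In Python, from plant import * gives the robot as it stands.
- The arm moves only by the tool play_rows, never from a script. Its argument "plan" is one flat list of numbers, 6 for each row, row after row: the shift along the tool's x, y, z as a fraction of full scale, then the turn, a rotation vector about the tool's x, y, z as a fraction of full scale. A call has 1 to 5 rows; each row is the pose to reach, as a shift and turn from the pose commanded when the call began, along the tool's axes at that moment; what a row does not reach only later rows make up. Full scale, the value 1, is 0.2 m for a shift and 120 degrees for a turn. A row lasts 1/12 s, in which the tool goes at most 41.7 mm and 7.16 degrees, less where a joint would pass 70% of its speed; a pose out of reach is approached as far as the arm can. A call with a number of a shift or a turn outside -1 to 1 is refused whole. A call with a gripper value outside its range is refused whole. "hand" is the opening, from -1 (shut) to 1 (fully open), set as the call begins (left out, the last holds). The fingers move at their own pace and stop on an object; "newtons" is the grip in N (left out, the last holds). Time passes only in rows, so rows that repeat a pose let the fingers close. It gives the time, the measured TCP pose, the force, the opening and the grip force at its end, in the units of the state.
- observe(): the state, without advancing time (a new reading comes with each control period).
- camera(name): name is "scene" or "top" or "wrist"; returns (picture, depth): 420x560x3 uint8, red, green, blue; 420x560 float32, mm along the optical axis (not along the pixel's ray), 0 where there is no reading.
- camera_params(name): a dict with "K" (3x3 intrinsics, pixels), "k1" (the pictures are not rectified: a ray, as slopes to the right and down, at radius r is drawn at 1 + k1 r^2 times it, then the intrinsics apply), "R" (3x3) and "t" (3): a world point X has camera coordinates R X + t. Camera axes: x right, y down, z forward; pixel columns grow to the right and rows downward; lengths in mm; the calibration is good to about 2 mm. A picture is of the moment at which its call begins: read the wrist's pose just before it. camera_params takes no time and is no camera call; for the wrist camera it gives the pose at the moment of the call.
- hand_in(): hands the job in; it is judged then, once.
Trained networks look in the newest picture that a camera, given by its name, has taken for a name from the list of things; names that differ only in an ending like _2 or _b are one class to them, and where a whole thing is asked for, a point or a joint stands for the part that bears it (a point fixed in the world has none). Each returns a list of dicts, best first, with "conf" (0 to 1); they miss things now and then, are a little off and sometimes report something else, mostly with a low value. They report only what shows in the picture. A call takes as long as a camera call.
- silhouettes(camera, query): "region" (420x560 bool, what is visible of it) and "point" ([column, row] in pixels, amid what is visible of it).
The state is a dict: "time_s": time; "joint_positions": joint angles; "joint_vel": joint speeds; "tau": joint torques, N m; "ee_pos": TCP position; "tool_rot": TCP orientation; "wrist_force": force on the tool from outside, world axes, zero at the start; "moment": the same for the moment, N m; "width": finger opening in mm; "grip_force": force on a finger pad.
Only numpy, scipy, OpenCV 4.12 (cv2) and the standard library are available. Lean on these libraries where they do the work, as an engineer would, in place of code of your own. Each camera call takes 0.05 s, during which the arm holds its last target. There are 200 camera calls.

## Working session

There is one attempt and no reset: what is moved stays moved. The work goes in short steps, Python scripts to look and compute and a tool call to move; the robot and the scene stay as the last step left them, time stands still between calls to the robot, and variables do not carry over. Pictures are saved under pics/ and viewed, at most 10 in all, crops included, and the job is handed in when it is done.

Besides the shell and the picture viewer there is one more tool, called after "Emit:" by a JSON object that holds its "name" and its "arguments", one argument or row to a line. play_rows: Moves the arm, as the interface text tells. Shift numbers are shares of 0.2 m and turn numbers shares of 120 degrees, none past 1 either way. Its arguments: {"type":"object","properties":{"plan":{"type":"array"},"hand":{"type":"number"},"newtons":{"type":"number"}},"required":["plan"]}

```bash
ls; mkdir -p pics
cat > h.py <<'E'
from plant import *
import numpy as np, cv2
from scipy.spatial.transform import Rotation as Ro
def world(cam,px,depth):
    """pixels Nx2, depth N -> world Nx3"""
    p=camera_params(cam);K=np.array(p["K"]);R=np.array(p["R"]);t=np.array(p["t"])
    px=np.atleast_2d(px).astype(float)
    d=(px-K[:2,2])/[K[0,0],K[1,1]]
    s=d.copy()
    for _ in range(20): s=d/(1+p["k1"]*(s**2).sum(1,keepdims=True))
    c=np.c_[s,np.ones(len(s))]*np.reshape(depth,(-1,1))
    return (c-t)@R
def cloud(cam,reg,dep):
    r,c=np.nonzero(reg&(dep>0)); return world(cam,np.c_[c,r],dep[r,c])
def save(n,im): cv2.imwrite("pics/"+n+".png",im[:,:,::-1])
E
python3 - <<'E'
from h import *
print(observe())
ims=[]
for c in ["scene","top"]:
    im,d=camera(c); ims.append(im)
    np.save(c+"_d.npy",d)
    for q in ["tank","hatch","vent","knob_grip","cap_top","carriage","spout","cup","tube","scoop"]:
        for r in silhouettes(c,q)[:2]:
            P=cloud(c,r["region"],d)
            print(c,q,round(r["conf"],2),np.round(r["point"]),r["region"].sum(), np.round(np.median(P,0)) if len(P) else None, np.round(np.percentile(P,[3,97],axis=0)).tolist() if len(P) else None)
save("s",ims[0]);save("t",ims[1])
E
```

```text
pics
{'time_s': 0.0, 'joint_positions': array([ 1.10870897e+00,  3.81204882e-01,  1.29824768e+00,  4.40112636e-06,
        1.46359771e+00, -2.15285560e-01]), 'joint_vel': array([-1.06477069e-03, -1.54474574e-04,  2.94493531e-04,  1.52688846e-04,
        7.97643103e-04,  7.43634737e-05]), 'tau': array([-1.09781608e-04, -4.37935996e+01, -2.24559546e+01,  7.12917885e-02,
        3.52740346e-02, -1.45816521e-04]), 'ee_pos': array([134.23460171, 533.08288697, 238.13741075]), 'tool_rot': array([ 1.23088152e-01,  9.92395473e-01, -6.86681995e-04, -2.44209892e-04]), 'wrist_force': array([-0.43779399,  0.41316621, -0.12790346]), 'moment': array([-0.00222513,  0.01149835,  0.01159748]), 'grip_force': 0.0, 'width': 88.44290850567737}
scene tank 0.74 [276. 234.] 1335 [583. -40. 221.] [[489.0, -70.0, 181.0], [620.0, -7.0, 309.0]]
scene tank 0.57 [270. 270.] 11808 [625. -59. 150.] [[503.0, -246.0, 21.0], [719.0, 141.0, 265.0]]
scene hatch 0.83 [255. 284.] 698 [ 660. -133.  159.] [[580.0, -172.0, 151.0], [701.0, -105.0, 164.0]]
scene vent 0.68 [304. 245.] 322 [586.  42. 158.] [[558.0, 15.0, 151.0], 
[... 1652 characters left out ...]
, 236.0], [505.0, -35.0, 274.0]]
top cap_top 0.54 [293. 184.] 138 [589. -26. 309.] [[577.0, -38.0, 298.0], [605.0, -11.0, 311.0]]
top carriage 0.68 [298. 212.] 1306 [543. -32. 213.] [[463.0, -66.0, 150.0], [606.0, -2.0, 310.0]]
top spout 0.8 [295. 212.] 1251 [541. -33. 214.] [[463.0, -69.0, 162.0], [601.0, -4.0, 310.0]]
top cup 0.83 [397. 219.] 533 [ 552. -353.   47.] [[516.0, -374.0, 3.0], [578.0, -309.0, 87.0]]
top tube 0.81 [405. 270.] 574 [ 393. -361.   46.] [[345.0, -386.0, 27.0], [444.0, -343.0, 53.0]]
top tube 0.27 [298. 211.] 1254 [541. -32. 215.] [[463.0, -68.0, 182.0], [602.0, -4.0, 310.0]]
top scoop 0.71 [161. 204.] 582 [602. 399.  18.] [[496.0, 367.0, -0.0], [651.0, 418.0, 30.0]]
```

View pics/s.png

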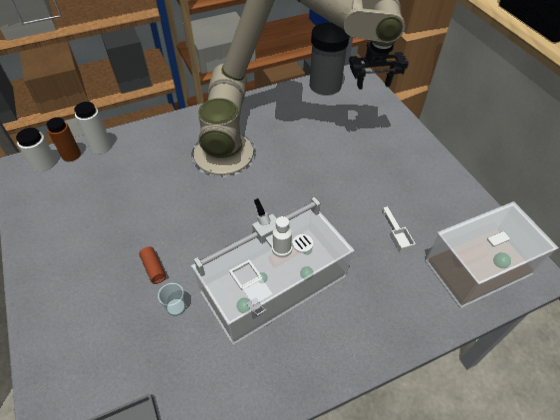

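View pics/t.png

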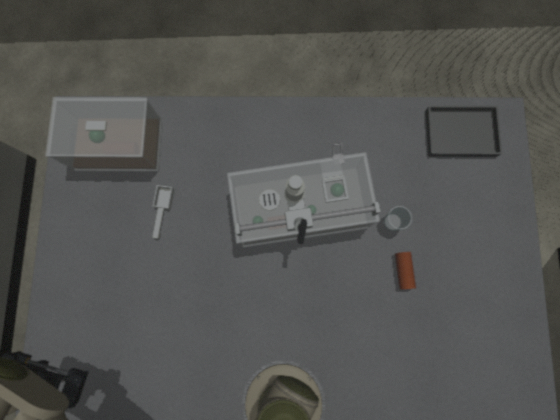

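The views show the hatch frame in the tank's right half (top ≈(335,185)), the vent at (270,199), the canister at (295,185) nearer the vent, and the knob bar at (302,231) pointing fore and aft. Next I measure the yaw and the hatch centre.

Run:
```python
from h import *
for c in ["scene","top"]:
    im,_=camera(c); d=np.load(c+"_d.npy")
    r,cc=np.nonzero(d>0); P=world(c,np.c_[cc,r],d[r,cc])
    m=(P[:,2]>185)&(P[:,2]<202)&(abs(P[:,1]+40)<230)&(abs(P[:,0]-520)<60)
    Q=P[m]; 
    Q=Q[(Q[:,1]>20)|(Q[:,1]<-90)]
    k=np.polyfit(Q[:,1],Q[:,0],1)
    for _ in range(5):
        e=abs(Q[:,0]-np.polyval(k,Q[:,1])); G=Q[e<8]; k=np.polyfit(G[:,1],G[:,0],1)
    a=np.arctan(-k[0]); v=np.array([-np.sin(a),np.cos(a)]); u=np.array([v[1],-v[0]])
    print(c,"rail yaw deg",np.degrees(a),"rail u",np.median(G[:,:2]@u),"v ext",np.percentile(G[:,:2]@v,[0,100]),len(G))
    for q in ["hatch","vent","cap_top","carriage","knob_grip"]:
        for s in silhouettes(c,q)[:2]:
            P=cloud(c,s["region"],d); z=P[:,2]
            if q in("hatch","vent"):
                P=P[(z>154)&(z<165)]
            elif q=="cap_top": P=P[(z>304)&(z<314)]
            elif q=="knob_grip": P=P[(z>230)&(z<285)]
            else: P=P[(z>180)]
            if len(P)<5: continue
            U=P[:,:2]@u;V=P[:,:2]@v
            print(q,round(s["conf"],2),len(P),"u",np.round(np.percentile(U,[1,10,50,90,99]),1),"v",np.round(np.percentile(V,[1,10,50,90,99]),1))
```

```text
scene rail yaw deg 9.28390879038566 rail u 511.3184143706211 v ext [-340.6920244    49.97225357] 496
hatch 0.72 661 u [551.1 558.3 630.7 665.2 673. ] v [-270.8 -265.4 -239.1 -212.8 -207.6]
vent 0.59 283 u [555.1 563.2 583.8 604.4 611.3] v [-79.3 -73.1 -53.1 -32.7 -25.7]
cap_top 0.52 113 u [567.4 572.2 584.5 595.1 599.7] v [-138.  -133.9 -122.7 -112.  -108.1]
carriage 0.97 1256 u [466.8 492.  574.9 604.8 608.8] v [-156.4 -146.6 -131.2 -110.3  -93.6]
knob_grip 0.58 88 u [439.6 449.  484.2 494.2 497.8] v [-136.3 -134.4 -127.3 -117.  -111.3]
top rail yaw deg 9.235020596214424 rail u 504.6350509646775 v ext [-339.26400941   51.77952467] 555
hatch 0.74 592 u [549.7 557.1 629.  663.3 671.6] v [-268.4 -263.8 -237.8 -210.7 -205.8]
vent 0.89 334 u [553.6 560.4 580.7 600.7 607.3] v [-77.3 -70.  -49.8 -29.7 -22.8]
cap_top 0.62 147 u [565.  568.7 580.8 592.7 597.6] v [-135.6 -131.2 -120.  -108.9 -105. ]
carriage 0.7 1160 u [441.8 474.8 528.7 578.6 593.4] v [-151.8 -140.3 -117.7  -98.4  -87.5]
knob_grip 0.5 159 u [436.8 443.4 463.2 482.8 489.1] v [-130.6 -127.4 -118.5 -110.3 -106.5]
```

```bash
cat >> h.py <<'E'
A=np.radians(9.25); U=np.array([np.cos(A),np.sin(A),0]); V=np.array([-np.sin(A),np.cos(A),0]); Z=np.array([0,0,1.])
N=-np.sin(np.radians(35))*U+np.cos(np.radians(35))*Z
Rk=np.c_[np.cross(V,-N),V,-N]
def plan(pos,R,p0=None,R0=None):
    """shift (share .2m) and turn (share 120deg) from pose (p0,R0; default measured) to (pos,R)"""
    o=observe()
    if p0 is None: p0=o["ee_pos"]
    if R0 is None: R0=Ro.from_quat(o["tool_rot"]).as_matrix()
    return np.round(R0.T@(np.array(pos)-p0)/200,3), np.round(Ro.from_matrix(R0.T@R).as_rotvec(degrees=True)/120,3)
E
python3 - <<'E'
from h import *
import plant
print([x for x in dir(plant) if x[0]!='_'], getattr(plant,'grasp_offset',None))
g=582.5*U-121.5*V-117*U+250*Z
print(g, plan(g+N*120,Rk), plan(np.array([330,230,350.]),Rk),Ro.from_matrix(Rk).as_rotvec())
E
```

```text
['PlanningError', 'camera', 'camera_params', 'grasp_offset', 'hand_in', 'observe', 'silhouettes'] 18.700000000000003
[478.97703035 -45.09439425 250.        ] (array([-2.062, -2.52 , -0.548]), array([-0.06 , -0.288, -0.189])) (array([-1.319, -1.232, -0.556]), array([-0.06 , -0.288, -0.189])) [-0.20416185  2.52371768  0.06437198]
```

Emit:
{"name": "play_rows", "arguments": {
  "plan": [-0.2,-0.2,-0.1,-0.01,-0.05,-0.03,-0.4,-0.4,-0.2,-0.02,-0.1,-0.06,-0.6,-0.6,-0.3,-0.03,-0.14,-0.09,-0.8,-0.8,-0.45,-0.04,-0.19,-0.12,-1,-1,-0.55,-0.05,-0.24,-0.15],
  "hand": 1,
  "newtons": 30
}}

```text
time_s: 2.12
ee_pos: [234.7, 365.1, 314.2]
tool_rot: [-0.038, 0.966, 0.021, 0.255]
wrist_force: [1.0, 0.4, 0.6]
width: 88.1
grip_force: 0.0
```

Run:
```python
from h import *
o=observe();print(o["time_s"],o["ee_pos"],o["joint_positions"])
g=582.5*U-121.5*V-117*U+250*Z
print(plan(g+N*120,Rk))
```

```text
2.1167 [234.73417864 365.09267728 314.24327446] [ 0.93595224  0.01641476  1.64849026 -0.40750873  1.13821092 -0.6043142 ]
(array([-0.717, -2.169,  0.159]), array([-0.011, -0.045, -0.037]))
```

Emit:
{"name": "play_rows", "arguments": {
  "plan": [-0.35,-1,0.08,-0.01,-0.04,-0.03,-0.35,-1,0.08,-0.01,-0.04,-0.03,-0.35,-1,0.08,-0.01,-0.04,-0.03,-0.35,-1,0.08,-0.01,-0.04,-0.03,-0.35,-1,0.08,-0.01,-0.04,-0.03]
}}

```text
time_s: 2.53
ee_pos: [308.2, 195.7, 327.2]
tool_rot: [-0.068, 0.954, 0.024, 0.292]
wrist_force: [1.0, 0.9, -0.7]
width: 88.4
grip_force: 0.0
```

Emit:
{"name": "play_rows", "arguments": {
  "plan": [-0.2,-0.7,0,0,0,0,-0.2,-0.7,0,0,0,0,-0.2,-0.7,0,0,0,0,-0.2,-0.7,0,0,0,0,-0.2,-0.7,0,0,0,0]
}}

```text
time_s: 2.95
ee_pos: [361.7, 61.3, 348.7]
tool_rot: [-0.068, 0.954, 0.024, 0.292]
wrist_force: [0.1, 0.2, -0.1]
width: 88.3
grip_force: 0.0
```

Run:
```python
from h import *
o=observe();print(o["time_s"],o["ee_pos"],o["joint_positions"])
g=582.5*U-121.5*V-117*U+250*Z
print(plan(g+N*120,Rk))
```

```text
2.95 [361.70938916  61.27692218 348.66968595] [-0.36706078 -0.3048933   1.8293004   0.31602799  1.10676939 -2.14755782]
(array([-0.134, -0.616,  0.088]), array([-0.003, -0.008, -0.009]))
```

Emit:
{"name": "play_rows", "arguments": {
  "plan": [-0.13,-0.61,0.09,0,-0.01,-0.01,-0.13,-0.61,0.09,0,-0.01,-0.01,-0.13,-0.61,0.09,0,-0.01,-0.01,-0.13,-0.61,0.09,0,-0.01,-0.01,-0.13,-0.61,0.09,0,-0.01,-0.01]
}}

```text
time_s: 3.37
ee_pos: [410.6, -55.1, 346.2]
tool_rot: [-0.076, 0.95, 0.022, 0.301]
wrist_force: [-1.0, 1.0, -0.2]
width: 87.8
grip_force: 0.0
```

Run:
```python
from h import *
o=observe();print(o["time_s"],o["ee_pos"],o["joint_positions"])
im,d=camera("wrist");save("w1",im);np.save("w1_d.npy",d)
g=582.5*U-121.5*V-117*U+250*Z
print(plan(g+N*120,Rk))
for q in ["knob_grip"]:
  for s in silhouettes("wrist",q)[:2]:
    P=cloud("wrist",s["region"],d); h=(P-g)@N; k=(h>-5)&(h<20)
    print(q,s["conf"],s["point"],len(P),np.percentile(h,[5,50,95]))
    P=P[k]-g; F=np.cross(V,N)
    for n,ax in (("fore",F),("v",V),("n",N)): print(n,np.percentile(P@ax,[2,50,98]))
```

```text
3.3667 [410.59198568 -55.10967796 346.21570407] [-0.7132255  -0.1797958   1.76409472  0.49387589  1.17681646 -2.5465515 ]
(array([-0.008, -0.015, -0.006]), array([-0.002,  0.001,  0.   ]))
knob_grip 0.83 [286.2, 211.6] 1103 [-1.55273492 11.52288703 12.81283686]
fore [-30.09019975  -3.48918958  26.31461813]
v [-6.2514805   6.52685213 18.76582976]
n [-0.85714195 11.59233345 13.12848925]
```

View pics/w1.png

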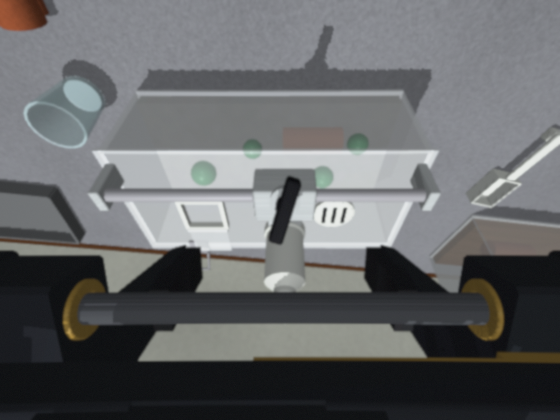

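Run:
```python
from h import *
d=np.load("w1_d.npy"); g=582.5*U-121.5*V-117*U+250*Z;F=np.cross(V,N)
def fit(cam,d,name):
  for s in silhouettes(cam,"knob_grip")[:1]:
    P=cloud(cam,s["region"],d)-g; h=P@N; P=P[(h>7)&(h<17)]
    Q=np.c_[P@F,P@V].astype(np.float32); print(cam,len(Q),"n",np.median(P@N),"rect",cv2.minAreaRect(Q),"mean",Q.mean(0))
    w,v=np.linalg.eigh(np.cov(Q.T));print("angle",np.degrees(np.arctan2(v[1,1],v[0,1])))
fit("wrist",d,0)
for c in("hatch","vent","cap_top"):
  for s in silhouettes("wrist",c)[:1]:
    P=cloud("wrist",s["region"],d);z=P[:,2]
    P=P[(z>304)&(z<314)] if c=="cap_top" else P[(z>154)&(z<165)]
    if len(P): print(c,s["conf"],len(P),np.percentile(P@U,[1,50,99]),np.percentile(P@V,[1,50,99]))
P=cloud("wrist",np.ones((420,560),bool),d);u=P@U;v=P@V;z=P[:,2]
G=P[(z>185)&(z<200)&(abs(u-508)<15)&((v>-90)|(v<-160))]
print("rail",np.degrees(np.polyfit(G@V,G@U,1)[0]),np.median(G@U),(G@V).min(),(G@V).max())
```

```text
wrist 995 n 11.794306696331603 rect ((-0.77337646484375, 7.0536298751831055), (13.906072616577148, 61.49870681762695), 73.31497955322266) mean [-1.9819483  7.144514 ]
angle 163.07867761775032
hatch 0.82 1390 [553.46847862 617.03993043 673.39063868] [-262.07623176 -230.72082799 -198.96308507]
vent 0.83 851 [555.74889381 578.20143841 607.32065566] [-69.80979541 -42.94735198 -14.91128427]
rail -0.2706744371004437 501.2793888692533 -332.2388278686959 47.888433708301974
```

Emit:
{"name": "play_rows", "arguments": {
  "plan": [0,0,0,0,0,0.3,0,0,0,0,0,0.3,0,0,0,0,0,0.3,0,0,0,0,0,0.3,0,0,0,0,0,0.3]
}}

```text
time_s: 4.08
ee_pos: [409.9, -51.8, 346.9]
tool_rot: [0.22, 0.927, 0.114, 0.28]
wrist_force: [0.4, 1.4, -0.3]
width: 88.1
grip_force: 0.0
```

Emit:
{"name": "play_rows", "arguments": {
  "plan": [0,0,0,0,0,0.3,0,0,0,0,0,0.3,0,0,0,0,0,0.3,0,0,0,0,0,0.3,0,0,0,0,0,0.3]
}}

```text
time_s: 4.5
ee_pos: [409.9, -51.8, 346.9]
tool_rot: [0.495, 0.815, 0.195, 0.231]
wrist_force: [0.5, -0.1, 0.1]
width: 88.2
grip_force: 0.0
```

Emit:
{"name": "play_rows", "arguments": {
  "plan": [0,0,0,0,0,0.3,0,0,0,0,0,0.3,0,0,0,0,0,0.3,0,0,0,0,0,0.3,0,0,0,0,0,0.3]
}}

```text
time_s: 4.92
ee_pos: [409.9, -51.8, 346.9]
tool_rot: [0.721, 0.623, 0.257, 0.16]
wrist_force: [-0.1, 0.7, -1.1]
width: 88.1
grip_force: 0.0
```

Emit:
{"name": "play_rows", "arguments": {
  "plan": [0,0,0,0,0,0.3,0,0,0,0,0,0.3,0,0,0,0,0,0.3,0,0,0,0,0,0.3,0,0,0,0,0,0.3]
}}

```text
time_s: 5.33
ee_pos: [409.9, -51.8, 346.9]
tool_rot: [0.878, 0.371, 0.293, 0.073]
wrist_force: [0.8, 0.1, 0.6]
width: 88.0
grip_force: 0.0
```

Emit:
{"name": "play_rows", "arguments": {
  "plan": [0,0,0,0,0,0.3,0,0,0,0,0,0.3,0,0,0,0,0,0.3,0,0,0,0,0,0.3,0,0,0,0,0,0.3]
}}

```text
time_s: 5.75
ee_pos: [409.9, -51.8, 346.9]
tool_rot: [0.95, 0.084, 0.302, -0.02]
wrist_force: [-0.0, 0.1, 0.6]
width: 88.0
grip_force: 0.0
```

Emit:
{"name": "play_rows", "arguments": {
  "plan": [0,0,0,0,0,0.14,0,0,0,0,0,0.14,0,0,0,0,0,0.14,0,0,0,0,0,0.14,0,0,0,0,0,0.14]
}}

```text
time_s: 6.17
ee_pos: [410.0, -52.1, 346.8]
tool_rot: [0.952, -0.053, 0.296, -0.063]
wrist_force: [-0.4, 0.3, 0.3]
width: 88.2
grip_force: 0.0
```

```bash
cat > fit.py <<'E'
from h import *
def fit(name,zr=(154,165),g=582.5*U-121.5*V-117*U+250*Z):
  camera("wrist")
  o=observe();print(o["time_s"],o["ee_pos"],np.round(o["joint_positions"],2),abs(o["joint_vel"]).max())
  im,d=camera("wrist");save(name,im);np.save(name+"_d.npy",d);F=np.cross(V,N)
  for s in silhouettes("wrist","knob_grip")[:1]:
    P=cloud("wrist",s["region"],d)-g; h=P@N; P=P[(h>5)&(h<18)]
    if len(P)<10: continue
    Q=np.c_[P@F,P@V].astype(np.float32); w,v=np.linalg.eigh(np.cov(Q.T))
    print("knob",len(Q),"n",np.median(P@N),"rect(F,V)",cv2.minAreaRect(Q),"mean",Q.mean(0),"angle",np.degrees(np.arctan(v[1,1]/v[0,1])))
  for c in("hatch","vent","cap_top"):
   for s in silhouettes("wrist",c)[:1]:
    P=cloud("wrist",s["region"],d);z=P[:,2]
    P=P[(z>304)&(z<314)] if c=="cap_top" else P[(z>zr[0])&(z<zr[1])]
    if len(P): print(c,s["conf"],len(P),"u",np.percentile(P@U,[1,50,99]),"v",np.percentile(P@V,[1,50,99]))
E
python3 -c "
from fit import *
fit('w2')"
```

```text
6.2167 [410.04891568 -52.29196531 346.77351108] [-0.71 -0.18  1.77  0.49  1.18  0.87] 0.0054245542505030366
knob 995 n 11.037808667928816 rect(F,V) ((0.9873046875, 3.078280448913574), (13.966733932495117, 60.71846008300781), 72.99410247802734) mean [2.2039928 2.6857817] angle -16.878887377974234
hatch 0.71 2408 u [549.95988823 622.35726555 671.52112648] v [-267.16573444 -236.45568623 -204.41775879]
vent 0.94 1262 u [553.76687566 579.95035026 609.31142257] v [-75.68382136 -48.58161195 -20.55656886]
cap_top 0.96 906 u [564.88542566 577.85286787 594.8209855 ] v [-134.23229073 -119.16106979 -103.43719683]
```

View pics/w2.png

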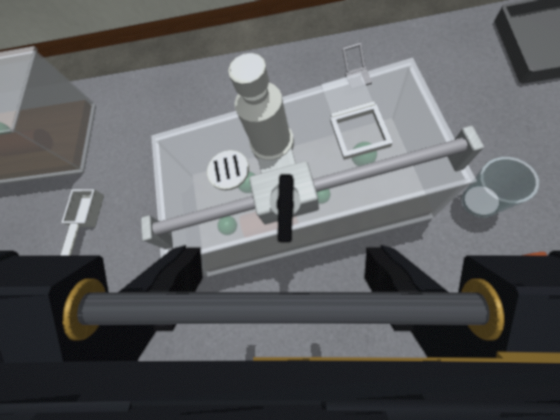

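The wrist view shows the bar upright in the picture at (286,208), squarely between the open fingers, so the knob starts at about 17° of clamp turn. The hatch frame is at (361,130), the vent at (228,170) and the cap at (248,68). All three cameras agree on about −117 mm along the rail.

```bash
cat >> h.py <<'E'
F=np.cross(V,N)
G0=582.5*U-121.5*V-117*U+250*Z+1*F+3*V
def Rg(deg): return Rk@Ro.from_euler('z',deg,degrees=True).as_matrix()
E
python3 -c "
from h import *
print(plan(G0-N*16.7,Rg(196.9)))"
```

```text
(array([ 0.009, -0.003,  0.678]), array([ 0.001, -0.002,  0.011]))
```

Emit:
{"name": "play_rows", "arguments": {
  "plan": [0,0,0.12,0,0,0.01,0,0,0.24,0,0,0.01,0.01,0,0.36,0,0,0.01,0.01,0,0.46,0,0,0.01,0.01,0,0.5,0,0,0.01]
}}

```text
time_s: 6.88
ee_pos: [469.1, -43.8, 263.9]
tool_rot: [0.952, -0.064, 0.293, -0.067]
wrist_force: [-0.4, 0.5, 0.5]
width: 88.3
grip_force: 0.0
```

Emit:
{"name": "play_rows", "arguments": {
  "plan": [0,0,0.06,0,0,0,0,0,0.12,0,0,0,0,0,0.16,0,0,0,0,0,0.175,0,0,0,0,0,0.175,0,0,0]
}}

```text
time_s: 7.3
ee_pos: [488.7, -41.2, 237.2]
tool_rot: [0.951, -0.064, 0.294, -0.067]
wrist_force: [0.4, -0.7, 0.7]
width: 88.1
grip_force: 0.0
```

Emit:
{"name": "play_rows", "arguments": {
  "plan": [0,0,0,0,0,0,0,0,0,0,0,0,0,0,0,0,0,0,0,0,0,0,0,0,0,0,0,0,0,0],
  "hand": -1,
  "newtons": 30
}}

```text
time_s: 7.72
ee_pos: [488.6, -41.3, 237.7]
tool_rot: [0.951, -0.064, 0.295, -0.066]
wrist_force: [0.2, 0.3, -0.6]
width: 56.7
grip_force: 0.0
```

Emit:
{"name": "play_rows", "arguments": {
  "plan": [0,0,0,0,0,0,0,0,0,0,0,0,0,0,0,0,0,0,0,0,0,0,0,0,0,0,0,0,0,0]
}}

```text
time_s: 8.13
ee_pos: [488.6, -41.2, 237.4]
tool_rot: [0.951, -0.064, 0.295, -0.066]
wrist_force: [0.9, -0.1, -0.7]
width: 23.5
grip_force: 0.0
```

```bash
python3 -c "
from h import *
o=observe();print(o['ee_pos'],o['joint_positions'],o['wrist_force'],o['width'],o['moment'])
print(plan(G0-N*16.7,Rg(196.9)), plan(o['ee_pos']-117*V,Rg(196.9)))"
```

```text
[488.62176928 -41.23765553 237.3855257 ] [-0.52127586  0.07956156  1.8639323   0.54222056  0.77250436  0.87215469] [ 0.89658147 -0.06087006 -0.670034  ] 23.455099746866605 [-0.02275711  0.36604856  0.00741796]
(array([-0.001, -0.003,  0.003]), array([ 0.001, -0.002,  0.   ])) (array([0.17 , 0.56 , 0.002]), array([ 0.001, -0.002,  0.   ]))
```

Emit:
{"name": "play_rows", "arguments": {
  "plan": [0,0,0,0,0,0,0,0,0,0,0,0,0,0,0,0,0,0,0,0,0,0,0,0,0,0,0,0,0,0]
}}

```text
time_s: 8.55
ee_pos: [488.6, -41.3, 237.3]
tool_rot: [0.951, -0.064, 0.295, -0.066]
wrist_force: [-1.2, -0.5, -0.9]
width: 14.6
grip_force: 30.0
```

Emit:
{"name": "play_rows", "arguments": {
  "plan": [0.01,0.03,0,0,0,0,0.025,0.085,0,0,0,0,0.045,0.15,0,0,0,0,0.067,0.22,0,0,0,0,0.085,0.28,0,0,0,0]
}}

```text
time_s: 8.97
ee_pos: [498.0, -99.7, 237.4]
tool_rot: [0.951, -0.064, 0.294, -0.067]
wrist_force: [2.8, 3.5, -1.6]
width: 14.5
grip_force: 30.0
```

Emit:
{"name": "play_rows", "arguments": {
  "plan": [0.02,0.07,0,0,0,0,0.04,0.14,0,0,0,0,0.06,0.2,0,0,0,0,0.08,0.255,0,0,0,0,0.085,0.28,0,0,0,0]
}}

```text
time_s: 9.38
ee_pos: [507.5, -158.3, 237.4]
tool_rot: [0.951, -0.065, 0.294, -0.066]
wrist_force: [5.4, 2.7, -4.5]
width: 14.7
grip_force: 30.0
```

Run:
```python
from fit import *
c0=np.array([488.6,-41.24,237.4])
o=observe();print((o['ee_pos']-c0)@np.c_[U,V,Z],o['joint_positions'],o['wrist_force'],o['width'],o['grip_force'])
fit('w3')
for c in ["scene","top"]:
    im,d=camera(c); save("z_"+c,im)
    for q in ["hatch","cap_top"]:
        for s in silhouettes(c,q)[:2]:
            P=cloud(c,s["region"],d); z=P[:,2]
            P=P[(z>154)&(z<165)] if q=="hatch" else P[(z>304)&(z<314)]
            if len(P)>20: print(c,q,round(s["conf"],2),len(P),"u",np.percentile(P@U,[1,50,99]),"v",np.percentile(P@V,[1,50,99]))
print((observe()['ee_pos']-c0)@np.c_[U,V,Z])
```

```text
[-1.91363945e-01 -1.18543746e+02  2.35534264e-02] [-0.75138662  0.17891704  1.74074554  0.61072459  0.91051472  0.64874639] [ 5.42809989  2.66353774 -4.48364037] 14.680380243875634 29.991993606090546
9.4333 [ 507.58176845 -158.67130532  237.48435301] [-0.75  0.18  1.74  0.61  0.91  0.65] 0.027032921759468365
knob 2776 n 11.175482569762707 rect(F,V) ((0.1948089599609375, -113.10458374023438), (14.483132362365723, 61.70503234863281), 73.76138305664062) mean [   6.579324 -115.29693 ] angle -16.743138609947845
hatch 0.56 373 u [555.35948841 571.40764583 596.65296384] v [-265.18657033 -260.96338183 -201.37381362]
vent 0.83 2638 u [552.48134512 578.54870384 608.08578748] v [-74.20126589 -48.34554402 -19.84619389]
cap_top 0.57 2528 u [564.71503377 572.60651253 587.6401238 ] v [-249.36352087 -232.54124277 -218.02094314]
scene hatch 0.59 586 u [552.64848116 637.61408036 673.9523472 ] v [-270.65399805 -242.09327493 -208.35304693]
scene cap_top 0.67 125 u [568.4672547  584.06683962 599.16345298] v [-252.93659522 -237.78664905 -220.55551108]
top hatch 0.79 389 u [550.72441646 643.64908168 671.78812759] v [-267.89470362 -228.39834671 -205.72494266]
[-2.03607717e-01 -1.16703121e+02  1.16213943e-01]
```

View pics/w3.png

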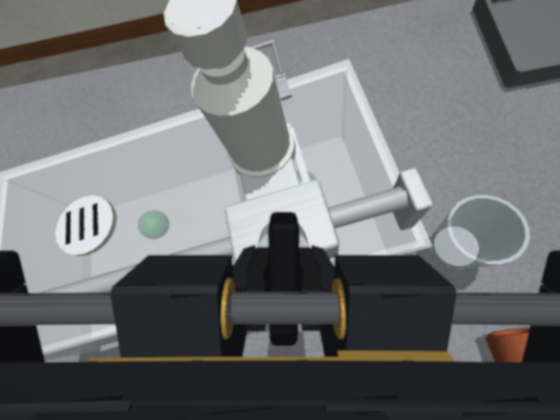

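The carriage is now with the canister beside the flap (cap at (205,25)) and the frame hidden below it. I compare cap and carriage shifts with the first depth images.

Run:
```python
from h import *
for c in ["scene","top"]:
    d0=np.load(c+"_d.npy"); im,d1=camera(c); res=[]
    for d in(d0,d1):
        P=cloud(c,np.ones(d.shape,bool),d); u=P@U;v=P@V;z=P[:,2]
        T=P[(z>300)&(z<316)&(u>560)&(u<610)&(v>-280)&(v<-90)]
        B=P[(z>225)&(z<285)&(u>545)&(u<625)&(v>-285)&(v<-75)]
        H=P[(z>156)&(z<164)&(u>552)&(u<625)&(v>-275)&(v<-195)]
        f=lambda Q:(len(Q),np.round([*np.percentile(Q@V,[1,99]),np.mean(np.percentile(Q@V,[1,99])),(Q@V).mean(),(Q@U).mean()],1))
        print(c,"cap",f(T),"body",f(B) if len(B) else None,"hatch",f(H) if len(H) else None)
```

```text
scene cap (133, array([-138.2, -106. , -122.1, -122.7,  584.9])) body (319, array([-146.2,  -98.6, -122.4, -129. ,  595. ])) hatch (252, array([-270.7, -206.5, -238.6, -237.6,  594.1]))
scene cap (143, array([-253.2, -221.3, -237.3, -238. ,  585.7])) body (334, array([-261.3, -214.5, -237.9, -243. ,  595.9])) hatch (195, array([-271. , -207.2, -239.1, -244.5,  603.5]))
top cap (153, array([-135.7, -104.6, -120.1, -120.1,  580.3])) body (201, array([-143.7,  -95.7, -119.7, -116.9,  569.1])) hatch (239, array([-269.4, -205.5, -237.5, -237.6,  596.9]))
top cap (152, array([-251.5, -219.9, -235.7, -235.4,  580.3])) body (218, array([-257.8, -211.1, -234.4, -228.1,  570.9])) hatch (105, array([-269.3, -204.8, -237. , -220.8,  590.8]))
```

Emit:
{"name": "play_rows", "arguments": {
  "plan": [0.001,0.004,0,0,0,0,0.003,0.009,0,0,0,0,0.003,0.009,0,0,0,0],
  "newtons": 45
}}

```text
time_s: 10.33
ee_pos: [507.4, -157.9, 237.5]
tool_rot: [0.951, -0.064, 0.294, -0.067]
wrist_force: [3.9, 1.4, -6.5]
width: 14.2
grip_force: 45.0
```

Run:
```python
from h import *
print(observe()['wrist_force'])
for c in ["scene","top"]:
    im,d=camera(c)
    P=cloud(c,np.ones(d.shape,bool),d); u=P@U;v=P@V;z=P[:,2]
    T=P[(z>300)&(z<316)&(u>560)&(u<610)&(v>-280)&(v<-90)]
    print(c,np.percentile(T@V,[1,99]).mean(),(T@V).mean())
```

```text
[ 3.93395967  1.3759068  -6.49683992]
scene -239.04951348714297 -239.44854398826578
top -236.36142264314398 -236.47492861547295
```

Emit:
{"name": "play_rows", "arguments": {
  "plan": [0,0,0,0,0,0.04,0,0,0,0,0,0.09,0,0,0,0,0,0.14,0,0,0,0,0,0.19,0,0,0,0,0,0.23]
}}

```text
time_s: 10.85
ee_pos: [507.2, -158.4, 237.4]
tool_rot: [0.908, -0.291, 0.269, -0.135]
wrist_force: [3.6, -0.2, -7.8]
width: 14.0
grip_force: 45.0
```

Run:
```python
from h import *
o=observe();print(o['wrist_force'],o['moment'],o['joint_positions'],o['width'])
for c in ["scene","top"]:
    im,d=camera(c)
    P=cloud(c,np.ones(d.shape,bool),d); u=P@U;v=P@V;z=P[:,2]
    T=P[(z>300)&(z<316)&(u>560)&(u<610)&(v>-280)&(v<-90)]
    print(c,np.percentile(T@V,[1,99]).mean(),(T@V).mean())
R0=Ro.from_quat(o['tool_rot']).as_matrix(); print((Ro.from_matrix(Rk.T@R0)).as_rotvec(degrees=True))
```

```text
[ 3.55338373 -0.24095656 -7.8374629 ] [-0.30155527  0.66867338  0.01545835] [-0.75166713  0.17884043  1.74066775  0.60979821  0.91118941  1.13441687] 14.026464535990021
scene -238.53530010054237 -239.3500001431569
top -236.71059414258485 -236.55215995957036
[   0.22133036    0.22257668 -135.26019136]
```

Emit:
{"name": "play_rows", "arguments": {
  "plan": [0,0,0,0,0,0.05,0,0,0,0,0,0.1,0,0,0,0,0,0.15,0,0,0,0,0,0.2,0,0,0,0,0,0.24]
}}

```text
time_s: 11.37
ee_pos: [506.9, -158.6, 237.1]
tool_rot: [0.808, -0.507, 0.227, -0.197]
wrist_force: [-0.0, -2.1, -8.1]
width: 13.9
grip_force: 45.0
```

Emit:
{"name": "play_rows", "arguments": {
  "plan": [0,0,0,0,0,0.04,0,0,0,0,0,0.07,0,0,0,0,0,0.1,0,0,0,0,0,0.115,0,0,0,0,0,0.115]
}}

```text
time_s: 11.78
ee_pos: [506.7, -158.6, 236.9]
tool_rot: [0.742, -0.599, 0.202, -0.223]
wrist_force: [-2.8, -4.1, -8.2]
width: 13.8
grip_force: 45.0
```

```bash
cat > chk.py <<'E'
from h import *
o=observe();print(o['time_s'],o['wrist_force'],o['moment'],"axial",o['moment']@N,o['joint_positions'],o['width'])
for c in ["scene","top"]:
    im,d=camera(c)
    P=cloud(c,np.ones(d.shape,bool),d); u=P@U;v=P@V;z=P[:,2]
    T=P[(z>300)&(z<316)&(u>560)&(u<610)&(v>-280)&(v<-90)]
    if len(T): print(c,np.percentile(T@V,[1,99]).mean(),(T@V).mean(),(T@U).mean(),np.median(T[:,2]))
R0=Ro.from_quat(o['tool_rot']).as_matrix(); print((Ro.from_matrix(Rk.T@R0)).as_rotvec(degrees=True))
E
python3 chk.py
```

```text
11.7833 [-2.75735259 -4.10670742 -8.17488482] [-0.60014311  1.59482907 -0.09505741] axial 0.11484497415110315 [-0.75250541  0.17892524  1.74131909  0.6086564   0.91172485  1.87106396] 13.788938033439909
scene -238.3000630309545 -239.02393309699156 584.8539402518053 307.9421796210014
top -236.40226772563756 -236.46970787974763 580.3312168302599 308.59372675128253
[  0.17397612   0.16903882 -93.03507639]
```

Emit:
{"name": "play_rows", "arguments": {
  "plan": [0,0,0,0,0,0.03,0,0,0,0,0,0.05,0,0,0,0,0,0.05,0,0,0,0,0,0.05]
}}

```text
time_s: 12.22
ee_pos: [506.7, -158.5, 236.9]
tool_rot: [0.711, -0.636, 0.19, -0.233]
wrist_force: [-4.4, -2.9, -8.3]
width: 14.8
grip_force: 46.1
```

```bash
python3 chk.py
```

```text
12.2167 [-4.37180658 -2.9499706  -8.27230958] [-0.92998119  1.86459829  0.18367772] axial 0.5050264341144626 [-0.75237823  0.17891063  1.74115829  0.60844157  0.91205869  1.97434962] 14.77798175967905
scene -238.7210337792066 -239.076129660026 584.7976566257591 307.82878007500386
top -236.6540576889313 -236.05916985048194 580.1133149282933 308.22651116724336
[  0.16282942   0.15597398 -87.13529624]
```

Emit:
{"name": "play_rows", "arguments": {
  "plan": [0,0,0,0,0,0,0,0,0,0,0,0,0,0,0,0,0,0,0,0,0,0,0,0,0,0,0,0,0,0],
  "hand": -0.2
}}

```text
time_s: 12.73
ee_pos: [507.9, -158.7, 238.6]
tool_rot: [0.709, -0.637, 0.192, -0.234]
wrist_force: [-0.3, -1.7, -0.1]
width: 35.3
grip_force: 0.0
```

Emit:
{"name": "play_rows", "arguments": {
  "plan": [0,0,-0.08,0,0,0,0,0,-0.2,0,0,0,0,0,-0.35,0,0,0,0,0,-0.5,0,0,0,0,0,-0.6,0,0,0]
}}

```text
time_s: 13.15
ee_pos: [438.5, -169.4, 338.5]
tool_rot: [0.709, -0.637, 0.192, -0.234]
wrist_force: [0.4, -0.2, 0.9]
width: 35.3
grip_force: 0.0
```

```bash
python3 chk.py
python3 - <<'E'
from fit import *
fit("w4",g=G0-117*V)
C=582*U-236.5*V; Rd=np.c_[np.cross(U,-Z),U,-Z]
print(plan(C+360*Z,Rd), plan(C+360*Z,np.c_[np.cross(-U,-Z),-U,-Z]))
E
```

```text
13.15 [ 0.44504051 -0.236685    0.94392221] [0.04273814 0.33289153 0.01712451] axial -0.04085923205769144 [-0.91366822 -0.02207883  1.65450684  0.56414464  1.23464319  2.00478823] 35.288274677380905
scene -238.12750649528175 -238.99102847287227 584.9347084607408 307.6291400750043
top -236.25111868401683 -236.18398494826502 580.1807336709053 308.73911077023143
[ 4.84169825e-01  6.83455251e-02 -8.70317822e+01]
13.3 [ 439.25199564 -169.70138536  337.01391121] [-0.91 -0.02  1.66  0.56  1.23  2.  ] 0.038737130678014535
knob 1099 n 9.502268967256555 rect(F,V) ((-1.8706727027893066, 1.7451305389404297), (13.98442268371582, 61.31858444213867), 3.774930238723755) mean [-1.8653084   0.41012898] angle -86.26165045035691
hatch 0.84 359 u [564.06364005 635.19955289 672.31548396] v [-265.78577113 -259.95123396 -246.38575806]
vent 0.42 66 u [556.26653741 569.57854413 584.61736152] v [-32.30635865 -24.42446264 -17.67930439]
cap_top 0.67 510 u [565.56583126 578.09341356 594.52310264] v [-249.18844943 -234.46695939 -218.46850874]
(array([-0.048, -0.788,  0.401]), array([0.011, 0.445, 1.406])) (array([-0.048, -0.788,  0.401]), array([-0.292,  0.007, -0.025]))
```

View pics/w4.png

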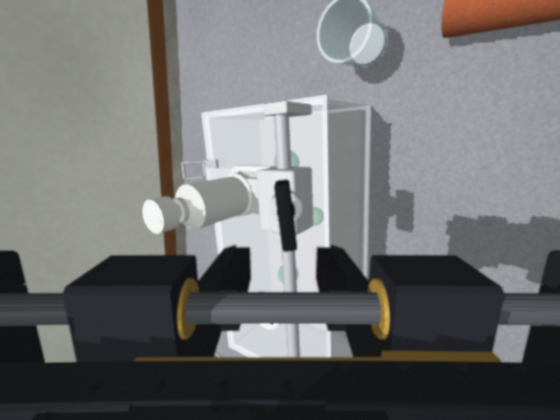

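The bar now lies along the rail at (286,215), measured at 86° = 1.50 rad, so it is at its stop. The canister is still over the hatch, with the cap at (157,215). Next comes the cap.

Emit:
{"name": "play_rows", "arguments": {
  "plan": [-0.01,-0.12,0.03,-0.06,0,0,-0.02,-0.25,0.1,-0.12,0,-0.01,-0.03,-0.42,0.18,-0.17,0,-0.01,-0.04,-0.6,0.28,-0.23,0,-0.02,-0.05,-0.75,0.38,-0.28,0,-0.02],
  "hand": -1,
  "newtons": 20
}}

```text
time_s: 13.97
ee_pos: [601.6, -140.4, 360.7]
tool_rot: [0.76, -0.65, 0.007, -0.018]
wrist_force: [-0.0, -1.8, 1.8]
width: 3.7
grip_force: 0.0
```

```bash
cat > pl.py <<'E'
from h import *
o=observe();print(o['time_s'],o['ee_pos'],o['joint_positions'],o['wrist_force'],o['width'])
C=581.5*U-236.4*V
print(plan(C+330*Z,np.c_[np.cross(-U,-Z),-U,-Z]))
E
python3 pl.py
```

```text
13.9667 [ 601.63903449 -140.44590731  360.70505419] [-0.43344121  0.4501522   0.84353479  0.03193357  1.82497268  2.5606964 ] [-0.03848573 -1.83032622  1.77806583] 3.6646006505737714
(array([ 0.007, -0.046,  0.155]), array([-0.017,  0.006, -0.003]))
```

Emit:
{"name": "play_rows", "arguments": {
  "plan": [0,-0.02,0.03,-0.01,0,0,0.005,-0.04,0.06,-0.01,0,0,0.005,-0.045,0.06,-0.01,0,0,0.005,-0.045,0.06,-0.01,0,0]
}}

```text
time_s: 14.3
ee_pos: [607.9, -141.5, 348.6]
tool_rot: [0.76, -0.65, 0.0, -0.012]
wrist_force: [0.1, 0.3, -0.8]
width: 0.3
grip_force: 0.0
```

```bash
python3 pl.py
```

```text
14.3 [ 607.91747002 -141.45088278  348.5741848 ] [-0.42769904  0.47264896  0.83921486  0.02453354  1.82230833  2.56556851] [ 0.10030601  0.31200159 -0.83760357] 0.331454355320591
(array([-0.003, -0.019,  0.093]), array([-0.009,  0.008, -0.003]))
```

Emit:
{"name": "play_rows", "arguments": {
  "plan": [0,-0.01,0.03,0,0,0,0,-0.02,0.07,0,0,0,0,-0.02,0.12,0,0,0,0,-0.02,0.16,0,0,0,0,-0.02,0.16,0,0,0]
}}

```text
time_s: 14.72
ee_pos: [612.4, -140.2, 315.3]
tool_rot: [0.759, -0.65, -0.001, -0.012]
wrist_force: [0.1, 0.9, -0.3]
width: 0.3
grip_force: 0.0
```

```bash
python3 pl.py; python3 -c "
from h import *
im,d=camera('scene');save('s5',cv2.resize(im[150:290,190:370],(720,560),interpolation=cv2.INTER_CUBIC))"
```

```text
14.7167 [ 612.35955367 -140.22877364  315.34582043] [-0.4226975   0.48670515  0.90670501  0.02361107  1.7429065   2.56878794] [ 0.0886034   0.90488938 -0.3211362 ] 0.3241772549559732
(array([-0.003,  0.001, -0.073]), array([-0.008,  0.008, -0.003]))
```

View pics/s5.png

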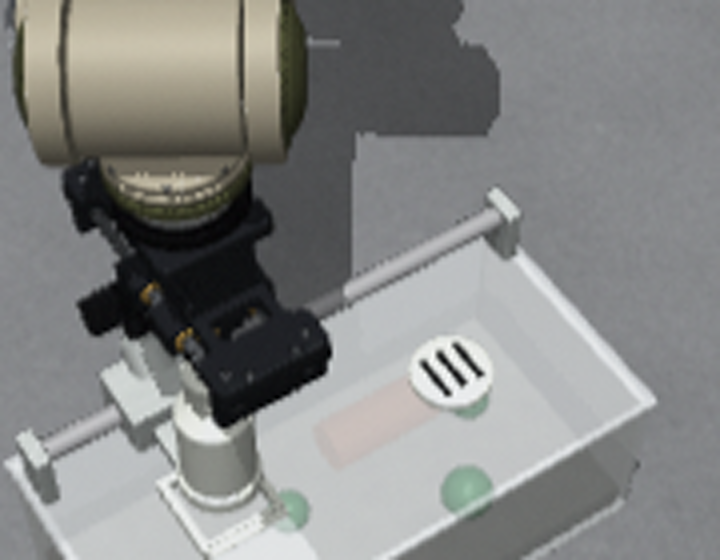

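The gripper sits above the cap (crop ≈(210,395)) and the canister stands over the hatch frame (215,500). Now I press down step by step.

Emit:
{"name": "play_rows", "arguments": {
  "plan": [0,0,0.015,0,0,0,0,0,0.03,0,0,0,0,0,0.045,0,0,0,0,0,0.055,0,0,0,0,0,0.055,0,0,0]
}}

```text
time_s: 15.18
ee_pos: [613.6, -140.1, 306.2]
tool_rot: [0.76, -0.65, 0.001, -0.012]
wrist_force: [-0.6, -0.7, 4.5]
width: 0.6
grip_force: 2.3
```

Emit:
{"name": "play_rows", "arguments": {
  "plan": [0,0,0.01,0,0,0,0,0,0.02,0,0,0,0,0,0.02,0,0,0]
}}

```text
time_s: 15.43
ee_pos: [613.6, -140.2, 302.6]
tool_rot: [0.76, -0.65, 0.001, -0.012]
wrist_force: [-1.9, -0.6, 7.6]
width: 0.2
grip_force: 3.6
```

Emit:
{"name": "play_rows", "arguments": {
  "plan": [0,0,0.008,0,0,0,0,0,0.015,0,0,0,0,0,0.015,0,0,0]
}}

```text
time_s: 15.68
ee_pos: [613.6, -140.2, 300.9]
tool_rot: [0.76, -0.65, 0.002, -0.012]
wrist_force: [-2.6, -1.3, 11.2]
width: 0.5
grip_force: 5.4
```

Emit:
{"name": "play_rows", "arguments": {
  "plan": [0,0,0.005,0,0,0,0,0,0.01,0,0,0,0,0,0.01,0,0,0]
}}

```text
time_s: 15.93
ee_pos: [613.7, -140.2, 300.8]
tool_rot: [0.76, -0.65, 0.004, -0.013]
wrist_force: [-5.9, -0.4, 19.9]
width: 0.6
grip_force: 9.7
```

The cap bottomed out: no further travel at 20 N. I release it and retreat.

Emit:
{"name": "play_rows", "arguments": {
  "plan": [0,0,-0.03,0,0,0,0,0,-0.07,0,0,0,0,0,-0.15,0,0,0,0,0,-0.27,0,0,0,0,0,-0.4,0,0,0]
}}

```text
time_s: 16.35
ee_pos: [612.1, -141.1, 376.9]
tool_rot: [0.76, -0.65, -0.001, -0.012]
wrist_force: [0.3, 0.3, 0.1]
width: 0.5
grip_force: 0.0
```

Emit:
{"name": "play_rows", "arguments": {
  "plan": [0,0.15,-0.05,0,0,0,0,0.3,-0.1,0,0,0,0,0.5,-0.1,0,0,0,0,0.7,-0.1,0,0,0,0,0.7,-0.1,0,0,0]
}}

```text
time_s: 16.77
ee_pos: [468.8, -162.8, 394.6]
tool_rot: [0.759, -0.651, -0.0, -0.012]
wrist_force: [-0.9, -0.4, 0.1]
width: 0.9
grip_force: 0.0
```

```bash
python3 chk.py; python3 -c "
from h import *
im,d=camera('scene');save('s6',cv2.resize(im[150:330,130:430],(800,480),interpolation=cv2.INTER_CUBIC))"
```

```text
16.7667 [-0.88918986 -0.40302067  0.07507679] [ 0.07316167  0.12876122 -0.01435295] axial -0.06504692608398252 [-0.585415    0.21503826  1.09808405  0.02407441  1.82579352  2.40943367] 0.9269516028274803
scene -237.96364735873752 -238.91631470850342 584.9405079314931 307.94020191840156
top -235.49974549204205 -234.29945782769653 581.4523152298486 308.6680406585824
[-27.12460827  26.02404785 -86.37155951]
```

View pics/s6.png

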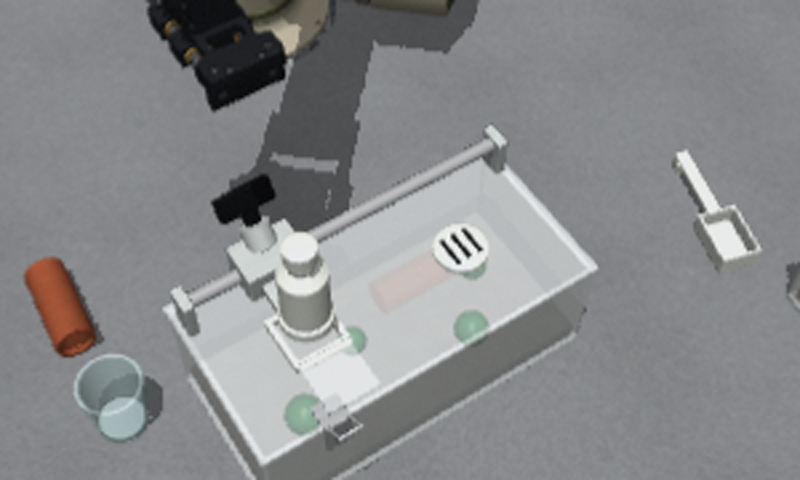

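The canister at (305,290) stands over the hatch frame (308,335). The knob bar (245,198) lies along the rail, the cap is back up at 308 mm, and the arm is clear. The cup, tube and scoop are untouched.

```bash
python3 -c "
from plant import *
print(hand_in())"
```

```text
the job is handed in; nothing more can be done
None
```

The job is done and handed in: the spout is over the square hatch (within about 1 mm by the cameras), the knob is turned to its stop, and the cap was pressed all the way down once and sprang back up.

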